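Unpack the spare battery pack from its carton

TASK

The tape on the cardboard carton has been cut and its two long flaps stand half up. Before taking anything out, fold both flaps back past upright until each clearly leans outward and stays there; then lift out the yellow battery pack and set it gently, right way up, on the floor of the large empty bay of the black organiser case. Do not drop the pack, leave the flaps open, and leave the other things on the table where they are.

Things in the scene. Friction and masses are not known exactly. Their poses are not given: they have to be found in the camera images.
- carton: Brown cardboard carton, open-topped under its two flaps, fixed to the table. Outside 200 (its x) x 160 (its y) x 95 high (without flaps), walls 4 thick, floor 5 thick. Origin: centre of its underside, z up. Its two flaps are hinged along the whole of its long +y and -y rims; two short end flaps already hang down outside the x ends.
- flap_left (a joint): Hinge of the flap on the carton's +y rim, rad: 0 = closed, level over the opening; 1.57 = upright; 2.4 = its stop, folded outward. The flap is a card panel 190 long, 56 from hinge to free edge, 4 thick. It starts between 0.6 and 1.0, free edge up and towards the middle, with at least 60 mm between the two free edges; it stays at any angle where it is left and takes under 5 N to push.
- flap_right (a joint): The same for the mirror-image flap on the carton's -y rim.
- flap_left_hinge (a point): Middle of the left flap's hinge line, which runs along the carton's x; 97 above the table. Axes as the carton's.
- flap_right_hinge (a point): Middle of the right flap's hinge line, which runs along the carton's x; 97 above the table. Axes as the carton's.
- pack: Yellow battery pack with black ends and a black patch on top, 120 (its x) x 50 (its y) x 65 high, about 0.55 kg, standing on the carton's floor, its length roughly along the carton's x. Origin: centre of its underside, z up.
- case: Black open organiser case, fixed to the table, 186 (its x) x 230 (its y) x 33 high, floor 5 thick. Its +y half is one large empty bay with a grey floor; its -y half has six small cells with orange dividers. Origin: centre of its underside, z up.
- bay (a point): Centre of the floor of the large empty bay, 5 above the table, axes as the case's. The bay is 176 (x) x 110 (y) inside and 28 deep.
- screwdriver: Loose screwdriver, 180 long, lying. Leave alone.
- cleaner: Loose small white bottle with a blue cap, 48 across, 85 high. Leave alone.
- mug: Loose blue mug, 80 across, 90 high. Leave alone.
- tape: Loose paper-coloured roll, 100 across, 48 high. Leave alone.
- calculator: Loose grey calculator, 150 x 80 x 20. Leave alone.
- radio: Loose black two-way radio standing upright, 60 x 36 x 130 with a stub aerial to 200. Leave alone.
Things that resemble listed ones, but are neither listed nor needed, are in the scene too. Leave any purple look-alike of the pack alone.

How it is judged:
On the way:
1. both flaps are folded back past upright (more than 1.75 rad, 100 degrees) while the pack still stands in the carton (value of joint each of flap_left, flap_right above 1.75 rad and z of pack in the frame of carton below 0.02 m and horizontal distance between pack and carton below 0.08 m), for 0.2 s.
At the end, for the whole second after the job is handed in: Both flaps stand open beyond 1.75 rad (100 degrees), and the pack is released and at rest flat on the floor of the large bay: underside within 6 mm of the floor, tilted less than 0.1 rad, its centre within 32 mm (case x) and 34 mm (case y) of the bay's centre (value of joint each of flap_left, flap_right above 1.75 rad and x of pack in the frame of bay between -0.032 and 0.032 m and y of pack in the frame of bay between -0.034 and 0.034 m and z of pack in the frame of bay below 0.006 m and angle between pack's own z axis and vertical below 0.1 rad and linear speed of pack below 0.02 m/s); the robot touches nothing.
It fails at once if another loose thing on the table is moved more than 40 mm (distance of any of screwdriver, cleaner, mug, tape, calculator, radio from where it was at the start of the episode above 0.04 m).
It fails at once if the pack is dropped or thrown (faster than 0.55 m/s, a fall of some 15 mm, with no finger on it) (contact force between the fingers and pack below 0.05 N and linear speed of pack above 0.55 m/s).
It also fails if it takes over 59 s, if anything falls off the work surface, if the arm or the gripper's body presses on something with over 40 N, if the wrist force passes 120 N, or if a joint passes its speed limit or range.

ROBOT

A 7-joint arm with a two-finger parallel gripper is mounted at the origin on the work surface. World frame = base frame: x ahead of the robot, y to its left, z up, the work surface at z = 0. Lengths are in m, angles in rad, forces in N, time in s.
With the tool pointing down it reaches from about 0.425 to 0.875 m from the base axis. Payload 4.7 kg.
Tool frame: the origin (TCP) lies at the very end of the fingers, on their centre line; the grasp point (between the pads) lies 19 mm behind it (r.tcp_to_grasp is the distance from the TCP to the grasp point, in m); z points along the fingers, y is the line along which they close (so a half turn about z gives the same grasp; the last joint's range is limited). The gripper opens to 85 mm and grips with 20 to 120 N. Pads are 22 mm wide; open, the fingers measure 114 mm over their backs; the gripper's body (76 mm by 85 mm) begins 54 mm behind the grasp point. The pads swing forward as they close: fully open they stand 13 mm farther back than shut.
Start: joints at [-1.227, 0.321, -0.07, 1.45, 0.023, 1.371, -0.057], TCP at [0.211, 0.615, 0.231] pointing down, gripper open.
Joint ranges: [-2.86, 2.86], [-0.3, 2.09], [-1.38, 1.24], [0.06, 2.45], [-1.56, 4.7], [0.09, 2.05], [-2.69, 2.69]. Speed limits (rad/s): [2.57, 2.57, 3.14, 3.14, 3.14, 3.14, 3.14].

INTERFACE

Orientations are given as a unit quaternion [w, x, y, z].
In Python, from bench import r gives the robot as it stands.
- The arm moves only by the tool send_rows, never from a script. Its argument "deltas" is a list of rows, each a list of 5 numbers: the opening in per cent of the stroke, from 0 (shut) to 100 (fully open), then the shift along the tool's x, y, z in m, then the turn about the tool's z in degrees. A call has 1 to 12 rows; each row is the pose to reach, as a shift and turn from the pose commanded when the call began, along the tool's axes at that moment; what a row does not reach only later rows make up. A row lasts 1/12 s, in which the tool goes at most 41.7 mm and 7.16 degrees, less where a joint would pass 70% of its speed; a pose out of reach is approached as far as the arm can. A call with a gripper value outside its range is refused whole. The fingers move at their own pace and stop on an object; the grip force is fixed at half the most. Time passes only in rows, so rows that repeat a pose let the fingers close. It gives the time, the measured TCP pose, the force, the opening and the grip force at its end, in the units of the state.
- r.get_obs(): the state, without advancing time (a new reading comes with each control period).
- r.camera(name): name is "side" or "top"; returns a dict with "image" (400x640x3 uint8, red, green, blue), "intrinsics" (3x3 intrinsics, pixels), "xyz" and "rotation" of the camera in the world. Camera axes: x right, y down, z forward; pixel columns grow to the right and rows downward; lengths in m; the calibration is good to about 2 mm. A picture is of the moment at which its call begins. There is no depth.
- r.hand_in(): hands the job in; it is judged then, once.
The state is a dict: "t": time; "joints": joint angles; "dq": joint speeds; "joint_efforts": joint torques, N m; "ee_pos": TCP position; "ee_rot": TCP orientation; "force": force on the tool from outside, world axes, zero at the start; "moment": the same for the moment, N m; "opening": finger opening in m; "gripper_force": force on a finger pad.
Only numpy, scipy, OpenCV 4.12 (cv2) and the standard library are available. Lean on these libraries where they do the work, as an engineer would, in place of code of your own. Each camera call takes 0.05 s, during which the arm holds its last target. There are 200 camera calls.

## Working session

There is one attempt and no reset: what is moved stays moved. The work goes in short steps, Python scripts to look and compute and a tool call to move; the robot and the scene stay as the last step left them, time stands still between calls to the robot, and variables do not carry over. Pictures are saved under pics/ and viewed, at most 10 in all, crops included, and the job is handed in when it is done.

Besides the shell and the picture viewer there is one more tool, called as a command line: name --pt "numbers of a row" for each row, then --argument value for the rest. send_rows: Moves the arm, as the interface text tells. Its arguments: {"type":"object","properties":{"deltas":{"type":"array","items":{"type":"array","items":{"type":"number"}}}},"required":["deltas"]}

```bash
mkdir -p pics; ls
python3 - <<'E'
from bench import r
import cv2,numpy as np
o=r.get_obs();print(o)
for n in("top","side"):
    c=r.camera(n);cv2.imwrite(f"pics/{n}0.png",c["image"][:,:,::-1]);np.savez(f"{n}0.npz",**c)
    print(n,c["intrinsics"],c["xyz"],c["rotation"])
E
```

```text
pics
{'t': 0.0, 'joints': array([-1.22691184,  0.32181034, -0.07007746,  1.4517063 ,  0.02260682,
        1.37078104, -0.05692095]), 'dq': array([ 7.15714780e-04,  6.72416139e-05,  6.00261292e-05,  3.19054737e-04,
       -6.97108164e-04, -2.10694578e-03, -1.98885309e-05]), 'joint_efforts': array([ 7.98724909e-05, -4.93588114e+01, -3.82080199e-01, -3.14330935e+01,
        1.29916784e-02,  1.17583293e-02, -1.39571938e-05]), 'ee_pos': array([0.21037178, 0.61443775, 0.23021595]), 'ee_rot': array([-1.03699371e-04,  1.64143611e-01,  9.86435986e-01, -9.53463640e-04]), 'force': array([0.06264937, 0.03916269, 0.34639591]), 'moment': array([-0.01839533,  0.03466103, -0.00601131]), 'gripper_force': 0.0, 'opening': 0.08558171629771516}
top [[447.0609955    0.         311.36321613]
 [  0.         447.0609955  192.62629268]
 [  0.           0.           1.        ]] [ 0.3721136  -0.0170284   1.23758647] [-0.0550276   0.70778397 -0.70234068  0.0522627 ]
side [[444.96294539   0.         320.92856803]
 [  0.         444.96294539 200.74288512]
 [  0.           0.           1.        ]] [ 0.13423833 -0.95531562  0.66472136] [-0.4929585   0.84412846 -0.17680475  0.11480048]
```

View pics/top0.png

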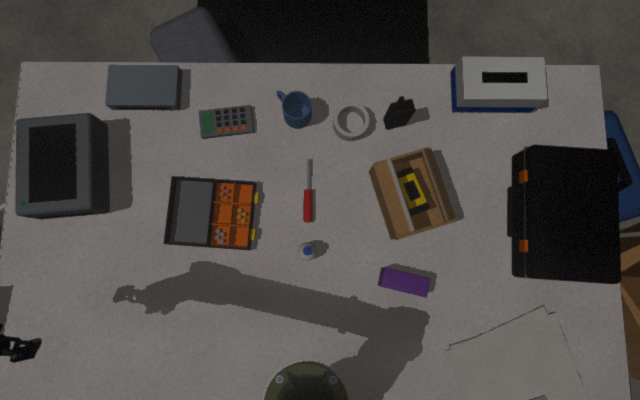

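View pics/side0.png

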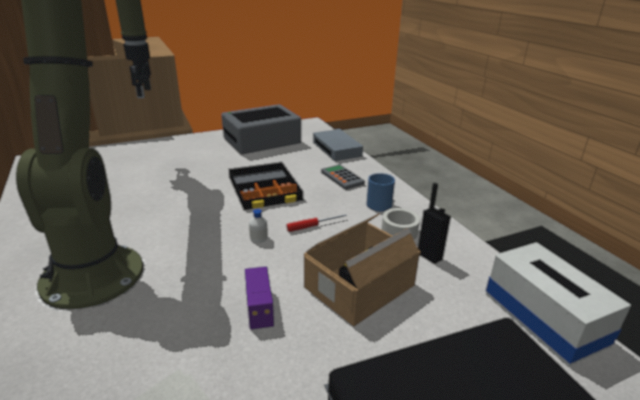

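The top view shows the carton around (412,193), with the yellow pack at (412,190). The case is at (211,212), its large bay on the left at (193,210). The screwdriver, at (308,190), and the cleaner, at (308,250), stand between the carton and the case. The side view shows the carton at (362,270). Next I'll enlarge the carton and case.

```bash
cat > h.py <<'E'
import numpy as np,cv2
from scipy.spatial.transform import Rotation as R
def load(n):return dict(np.load(n+".npz"))
def rot(c):
    q=c["rotation"]
    return R.from_quat(np.r_[q[1:],q[0]]).as_matrix() if q.size==4 else q
def onz(c,uv,z):
    uv=np.atleast_2d(uv).astype(float);d=np.c_[uv,np.ones(len(uv))]@np.linalg.inv(c["intrinsics"]).T@rot(c).T
    return c["xyz"]+d*((z-c["xyz"][2])/d[:,2])[:,None]
def proj(c,p):
    q=(np.atleast_2d(p)-c["xyz"])@rot(c)@c["intrinsics"].T
    return q[:,:2]/q[:,2:]
def tool(o):
    q=o["ee_rot"];return R.from_quat(np.r_[q[1:],q[0]]).as_matrix()
E
python3 - <<'E'
from h import *
t=load("top0");im=t["image"][:,:,::-1]
a=cv2.resize(im[140:245,360:465],(400,400),interpolation=cv2.INTER_CUBIC)
b=cv2.resize(im[165:260,160:265],None,fx=400/105,fy=400/105,interpolation=cv2.INTER_CUBIC)
b=cv2.copyMakeBorder(b,0,400-b.shape[0],0,0,cv2.BORDER_CONSTANT)
cv2.imwrite("pics/c1.png",np.hstack([a,b]))
hsv=cv2.cvtColor(im,cv2.COLOR_BGR2HSV)
for nm,lo,hi in(("yellow",(22,150,100),(32,255,255)),("brown",(8,60,60),(21,200,255))):
    m=cv2.inRange(hsv,lo,hi);m[:,:350]=0;m[:,470:]=0;m[:130]=0;m[250:]=0
    p=cv2.findNonZero(m);print(nm,len(p),cv2.minAreaRect(p))
print(onz(t,[[412,190],[412,193],[193,212]],0))
E
```

```text
yellow 164 ((415.5, 188.5), (31.753902435302734, 9.841852188110352), 68.19859313964844)
brown 2938 ((411.300048828125, 192.90000915527344), (81.58675384521484, 68.30518341064453), 71.56504821777344)
[[ 0.57106019 -0.29322733  0.        ]
 [ 0.56255871 -0.29300581  0.        ]
 [ 0.50448074  0.31772795  0.        ]]
```

View pics/c1.png

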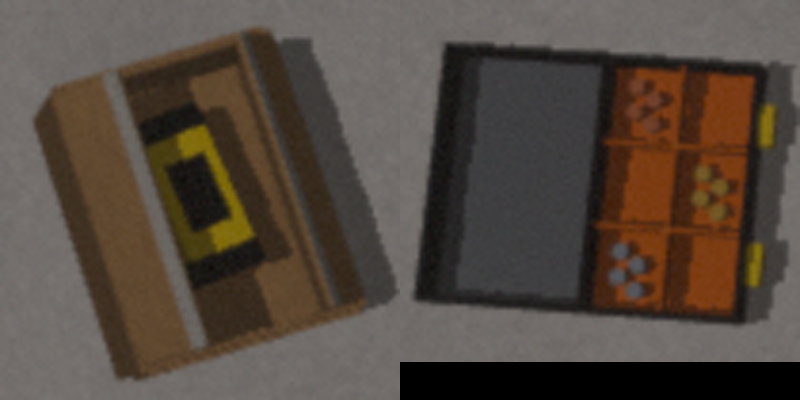

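Run:
```python
from h import *
t=load("top0");s=load("side0")
f=lambda P:np.array(P)/ (400/105)+[360,140]-.5
L=onz(t,f([[55,88],[140,375]]),.097);Rr=onz(t,f([[270,30],[362,300]]),.097)
FL=onz(t,f([[105,75],[200,348]]),.138);FR=onz(t,f([[243,38],[335,305]]),.138)
for n,p in(("L",L),("R",Rr),("FL",FL),("FR",FR)):
    d=p[0]-p[1];print(n,p.round(3).tolist(),"len",np.linalg.norm(d).round(3),"yaw",np.degrees(np.arctan2(d[1],d[0])).round(1))
C=(L.mean(0)+Rr.mean(0))/2;y=np.radians(18)
ey=np.array([-np.sin(y),np.cos(y),0]);ex=np.array([np.cos(y),np.sin(y),0])
print("C",C)
for n,p in(("L",L),("R",Rr),("FL",FL),("FR",FR)):print(n,((p-C)@np.c_[ex,ey]).round(3).tolist())
# overlay predicted carton in side
im=s["image"][:,:,::-1].copy()
C2=C*[1,1,0]
for z in(0,.095):
  for a in(-.1,.1):
    for b in(-.08,.08):
      q=proj(s,C2+ex*a+ey*b+[0,0,z])[0];cv2.circle(im,tuple(int(v) for v in q),1,(255,0,255),-1)
cv2.imwrite("pics/s1.png",cv2.resize(im[190:340,280:480],(800,600),interpolation=cv2.INTER_CUBIC))
ims=t["image"][:,:,::-1].copy()
```

```text
L [[0.627, -0.174, 0.097], [0.432, -0.228, 0.097]] len 0.203 yaw 15.5
R [[0.669, -0.323, 0.097], [0.483, -0.378, 0.097]] len 0.194 yaw 16.7
FL [[0.627, -0.202, 0.138], [0.447, -0.26, 0.138]] len 0.189 yaw 17.9
FR [[0.653, -0.294, 0.138], [0.476, -0.348, 0.138]] len 0.185 yaw 17.0
C [ 0.55274071 -0.27590355  0.097     ]
L [[0.102, 0.074], [-0.1, 0.083]]
R [[0.096, -0.08], [-0.098, -0.076]]
FL [[0.093, 0.048], [-0.095, 0.048]]
FR [[0.09, -0.048], [-0.095, -0.045]]
```

View pics/s1.png

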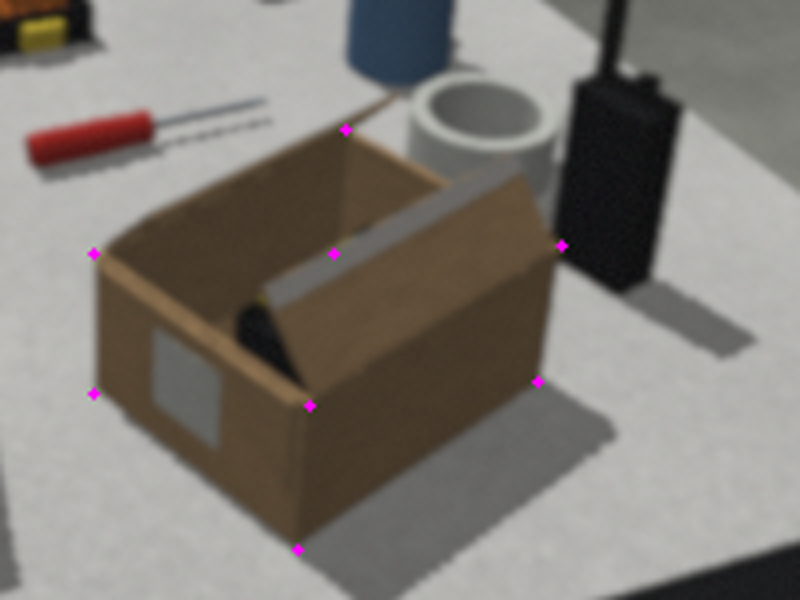

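The overlay matches the carton in both views: its centre is at (0.553,-0.276), its yaw is about 17°, and the free edges are near ±48 mm. Next I'll work out the moves.

```bash
cat >> h.py <<'E'
def go(*targets,yaw=None):
    "print shifts in the current tool frame to world points, and turn to put tool y at world yaw (deg, mod 180)"
    from bench import r
    o=r.get_obs();T=tool(o);print("t",o["t"],"pos",o["ee_pos"].round(4),"open",round(o["opening"],4),"F",o["force"].round(1))
    print("tooly yaw",np.degrees(np.arctan2(T[1,1],T[0,1])).round(1))
    for p in targets:print(np.round(p,3),"->",(T.T@(np.array(p)-o["ee_pos"])).round(4))
    if yaw is not None:
        d=yaw-np.degrees(np.arctan2(T[1,1],T[0,1]));d=(d+90)%180-90;print("turn",round(-d,1))
C=np.array([.553,-.276,0]);Y=np.radians(17);EX=np.array([np.cos(Y),np.sin(Y),0]);EY=np.array([-np.sin(Y),np.cos(Y),0])
def car(x,y,z):return C+EX*x+EY*y+[0,0,z]
E
python3 - <<'E'
from h import *
t=load("top0");print(onz(t,[[400,112]],.13))
go([.5,.2,.24],car(0,0,.22),car(0,0,.117),yaw=107)
E
```

```text
[[ 0.75340868 -0.23863135  0.13      ]]
t 0.1 pos [0.2104 0.6145 0.2303] open 0.0856 F [-1.   0.  -0.2]
tooly yaw 71.1
[0.5  0.2  0.24] -> [-0.4082 -0.2984 -0.0091]
[ 0.553 -0.276  0.22 ] -> [-0.6125 -0.7315  0.0117]
[ 0.553 -0.276  0.117] -> [-0.6125 -0.7313  0.1147]
turn -35.9
```

send_rows --pt "0 -0.034 -0.025 -0.001 -3" --pt "0 -0.068 -0.05 -0.002 -6" --pt "0 -0.102 -0.075 -0.002 -9" --pt "0 -0.136 -0.1 -0.003 -12" --pt "0 -0.17 -0.124 -0.004 -15" --pt "0 -0.204 -0.149 -0.005 -18" --pt "0 -0.238 -0.174 -0.005 -21" --pt "0 -0.272 -0.199 -0.006 -24" --pt "0 -0.306 -0.224 -0.007 -27" --pt "0 -0.34 -0.249 -0.008 -30" --pt "0 -0.374 -0.273 -0.008 -33" --pt "0 -0.408 -0.298 -0.009 -35.9"

```text
t: 1.1
ee_pos: [0.4975, 0.2033, 0.24]
ee_rot: [-0.0, -0.149, 0.989, 0.0]
force: [0.7, 0.4, -0.5]
opening: -0.0001
gripper_force: 0.0
```

Run:
```python
from h import *
go(car(0,0,.22),car(0,0,.117),yaw=107)
```

```text
t 1.1 pos [0.4975 0.2033 0.24  ] open -0.0001 F [ 0.7  0.4 -0.5]
tooly yaw 107.2
[ 0.553 -0.276  0.22 ] -> [ 0.0884 -0.4744  0.0199]
[ 0.553 -0.276  0.117] -> [ 0.0884 -0.4744  0.1229]
turn 0.2
```

send_rows --pt "0 0.0075 -0.039 0.002 0" --pt "0 0.015 -0.078 0.003 0" --pt "0 0.0225 -0.118 0.005 0" --pt "0 0.03 -0.157 0.007 0" --pt "0 0.0375 -0.196 0.008 0" --pt "0 0.045 -0.235 0.01 0" --pt "0 0.0525 -0.274 0.012 0" --pt "0 0.06 -0.314 0.013 0" --pt "0 0.0675 -0.353 0.015 0" --pt "0 0.075 -0.392 0.017 0" --pt "0 0.0825 -0.431 0.018 0" --pt "0 0.09 -0.4705 0.02 0"

```text
t: 2.1
ee_pos: [0.5484, -0.2725, 0.22]
ee_rot: [0.0, -0.148, 0.989, 0.0]
force: [0.8, 0.6, 0.5]
opening: -0.0002
gripper_force: 0.0
```

send_rows --pt "0 0 0 0 0" --pt "0 0 0 0.0 0" --pt "0 0 0 0.02 0" --pt "0 0 0 0.04 0" --pt "0 0 0 0.06 0" --pt "0 0 0 0.08 0" --pt "0 0 0 0.1 0" --pt "0 0 0 0.103 0" --pt "0 0 0 0.103 0"

```text
t: 2.85
ee_pos: [0.5479, -0.2687, 0.1158]
ee_rot: [-0.001, -0.149, 0.989, 0.001]
force: [-0.6, 1.0, -0.1]
opening: -0.0
gripper_force: 0.0
```

Run:
```python
from h import *
go(car(0,.04,.117),car(0,.08,.117),car(0,-.08,.117),yaw=107)
from bench import r
c=r.camera("side");np.savez("side1",**c);t=r.camera("top")
print(proj(c,r.get_obs()["ee_pos"]),proj(t,r.get_obs()["ee_pos"]))
a=cv2.resize(c["image"][140:340,260:460,::-1],(400,400),interpolation=cv2.INTER_CUBIC)
b=cv2.resize(t["image"][120:270,340:490,::-1],(400,400),interpolation=cv2.INTER_CUBIC)
cv2.imwrite("pics/m1.png",np.hstack([a,b]))
```

```text
t 2.85 pos [ 0.5479 -0.2687  0.1158] open -0.0 F [-0.6  1.  -0.1]
tooly yaw 107.1
[ 0.541 -0.238  0.117] -> [-0.0028  0.0315 -0.0011]
[ 0.53  -0.199  0.117] -> [-0.0028  0.0715 -0.001 ]
[ 0.576 -0.353  0.117] -> [-0.0025 -0.0885 -0.0014]
turn 0.1
[[360.52065314 242.73419184]] [[413.38564019 191.05391805]]
```

View pics/m1.png

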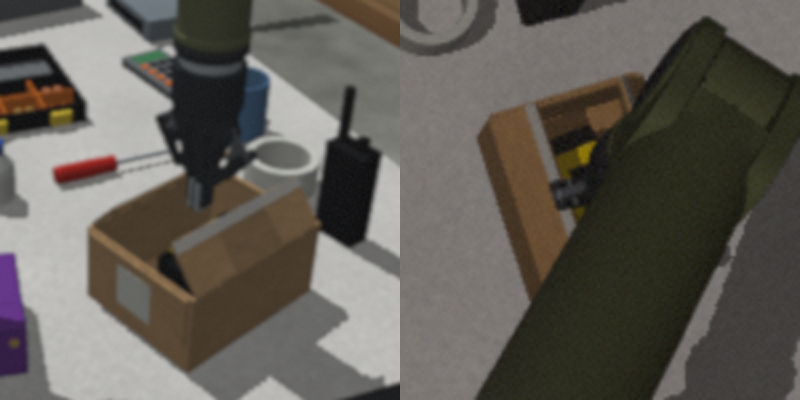

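The fingers are shut and inside the gap (side image: tip at about (360,243)), clear of both flaps. Now I'll sweep the left flap out gradually.

send_rows --pt "0 0 0.01 0 0" --pt "0 0 0.02 0 0" --pt "0 0 0.03 0 0" --pt "0 0 0.038 0 0" --pt "0 0 0.046 0 0" --pt "0 0 0.052 0 0" --pt "0 0 0.058 0 0" --pt "0 0 0.064 0 0" --pt "0 0 0.068 0 0" --pt "0 0 0.068 0 0"

```text
t: 3.78
ee_pos: [0.5283, -0.2047, 0.117]
ee_rot: [-0.0, -0.148, 0.989, 0.001]
force: [-1.1, -0.7, 0.7]
opening: -0.0001
gripper_force: 0.0
```

Run:
```python
from h import *
go(car(0,.08,.117),car(0,-.08,.117),yaw=107)
from bench import r
c=r.camera("side");t=r.camera("top")
a=cv2.resize(c["image"][140:340,260:460,::-1],(400,400),interpolation=cv2.INTER_CUBIC)
b=cv2.resize(t["image"][120:270,340:490,::-1],(400,400),interpolation=cv2.INTER_CUBIC)
cv2.imwrite("pics/m2.png",np.hstack([a,b]))
```

```text
t 3.7833 pos [ 0.5283 -0.2047  0.117 ] open -0.0001 F [-1.1 -0.7  0.7]
tooly yaw 107.1
[ 0.53  -0.199  0.117] -> [-0.0028  0.0046 -0.    ]
[ 0.576 -0.353  0.117] -> [-0.0026 -0.1554 -0.0002]
turn 0.1
```

View pics/m2.png

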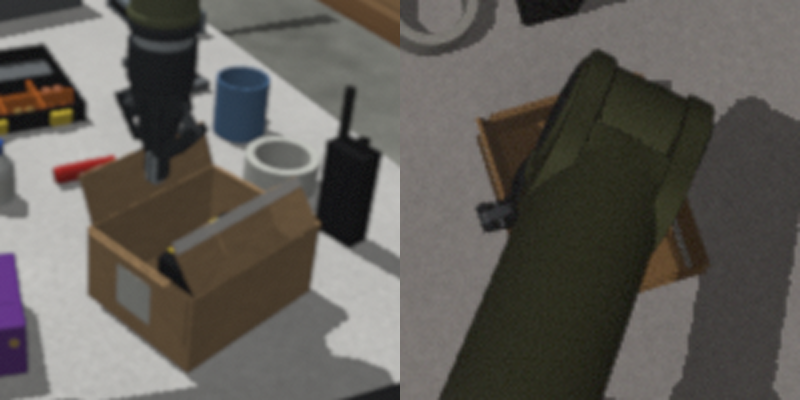

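```bash
cat >> h.py <<'E'
def arc(c,side,x):
    for b in(-10,0,10,20,30,40,47):
        a=np.radians(b);print(side,x,b,proj(c,car(x,side*(.08+.056*np.sin(a)),.097+.056*np.cos(a))).round(1))
E
python3 - <<'E'
from h import *
c=load("side1");arc(c,1,-.095);arc(c,1,.095)
E
```

```text
1 -0.095 -10 [[308.6 232.2]]
1 -0.095 0 [[305.6 229.9]]
1 -0.095 10 [[302.7 228.3]]
1 -0.095 20 [[299.9 227.5]]
1 -0.095 30 [[297.3 227.4]]
1 -0.095 40 [[295.1 228. ]]
1 -0.095 47 [[293.7 228.9]]
1 0.095 -10 [[370.8 203.8]]
1 0.095 0 [[367.8 201.9]]
1 0.095 10 [[364.8 200.7]]
1 0.095 20 [[361.8 200.1]]
1 0.095 30 [[359.1 200.2]]
1 0.095 40 [[356.6 201. ]]
1 0.095 47 [[355.  201.9]]
```

The left flap now leans about 15° past upright. I'll push 10 mm more, then back off and sweep the right flap.

send_rows --pt "0 0 0.004 0 0" --pt "0 0 0.008 0 0" --pt "0 0 0.011 0 0" --pt "0 0 0.011 0 0"

```text
t: 4.22
ee_pos: [0.5252, -0.1947, 0.1171]
ee_rot: [-0.0, -0.148, 0.989, 0.0]
force: [-0.9, 0.2, 0.6]
opening: 0.0
gripper_force: 0.1
```

send_rows --pt "0 0 -0.02 0 0" --pt "0 0 -0.04 0 0" --pt "0 0 -0.06 0 0" --pt "0 0 -0.08 0 0" --pt "0 0 -0.09 0 0" --pt "0 0 -0.1 0 0" --pt "0 0 -0.11 0 0" --pt "0 0 -0.12 0 0" --pt "0 0 -0.13 0 0" --pt "0 0 -0.14 0 0" --pt "0 0 -0.15 0 0" --pt "0 0 -0.15 0 0"

```text
t: 5.22
ee_pos: [0.5693, -0.3414, 0.1172]
ee_rot: [-0.0, -0.147, 0.989, -0.001]
force: [0.7, 0.4, -0.3]
opening: -0.0003
gripper_force: 0.0
```

Run:
```python
from h import *
go(car(0,-.08,.117),car(0,-.09,.117),yaw=107)
```

```text
t 5.2167 pos [ 0.5693 -0.3414  0.1172] open -0.0003 F [ 0.7  0.4 -0.3]
tooly yaw 106.9
[ 0.576 -0.353  0.117] -> [-0.0036 -0.0127  0.0003]
[ 0.579 -0.362  0.117] -> [-0.0036 -0.0227  0.0003]
turn -0.1
```

send_rows --pt "0 0 -0.006 0 0" --pt "0 0 -0.012 0 0" --pt "0 0 -0.016 0 0" --pt "0 0 -0.019 0 0" --pt "0 0 -0.019 0 0"

```text
t: 5.63
ee_pos: [0.5749, -0.3578, 0.1172]
ee_rot: [0.0, -0.148, 0.989, -0.0]
force: [-0.1, -0.7, 0.1]
opening: -0.0003
gripper_force: 0.0
```

send_rows --pt "0 0 0.03 -0.0 0" --pt "0 0 0.06 -0.03 0" --pt "0 0 0.1 -0.06 0" --pt "30 0 0.14 -0.09 0" --pt "100 0 0.18 -0.12 0" --pt "100 0 0.22 -0.13 0" --pt "100 0 0.26 -0.13 0" --pt "100 0 0.3 -0.13 0" --pt "100 0 0.34 -0.13 0" --pt "100 0 0.34 -0.13 0" --pt "100 0 0.34 -0.13 0"

```text
t: 6.55
ee_pos: [0.4746, -0.0264, 0.2478]
ee_rot: [0.001, -0.152, 0.988, 0.001]
force: [0.3, -0.7, 0.4]
opening: 0.0854
gripper_force: 0.0
```

Run:
```python
from h import *
from bench import r
go(car(0,0,.2),yaw=107)
c=r.camera("side");t=r.camera("top");np.savez("side2",**c);np.savez("top2",**t)
arc(c,1,-.095);arc(c,-1,-.095);arc(c,-1,.095)
a=cv2.resize(c["image"][190:340,280:430,::-1],(400,400),interpolation=cv2.INTER_CUBIC)
b=cv2.resize(t["image"][140:245,360:465,::-1],(400,400),interpolation=cv2.INTER_CUBIC)
cv2.imwrite("pics/m3.png",np.hstack([a,b]))
```

```text
t 6.55 pos [ 0.4746 -0.0264  0.2478] open 0.0854 F [ 0.3 -0.7  0.4]
tooly yaw 107.5
[ 0.553 -0.276  0.2  ] -> [ 0.0004 -0.2617  0.0472]
turn 0.5
1 -0.095 -10 [[308.6 232.2]]
1 -0.095 0 [[305.6 229.9]]
1 -0.095 10 [[302.7 228.3]]
1 -0.095 20 [[299.9 227.5]]
1 -0.095 30 [[297.3 227.4]]
1 -0.095 40 [[295.1 228. ]]
1 -0.095 47 [[293.7 228.9]]
-1 -0.095 -10 [[356.4 263.7]]
-1 -0.095 0 [[360.1 265.8]]
-1 -0.095 10 [[363.8 268.6]]
-1 -0.095 20 [[367.4 272.2]]
-1 -0.095 30 [[370.7 276.2]]
-1 -0.095 40 [[373.7 280.8]]
-1 -0.095 47 [[375.5 284.1]]
-1 0.095 -10 [[418.9 228.9]]
-1 0.095 0 [[422.7 230.5]]
-1 0.095 10 [[426.3 232.8]]
-1 0.095 20 [[429.8 235.7]]
-1 0.095 30 [[433.  239.2]]
-1 0.095 40 [[435.8 243. ]]
-1 0.095 47 [[437.4 246. ]]
```

View pics/m3.png

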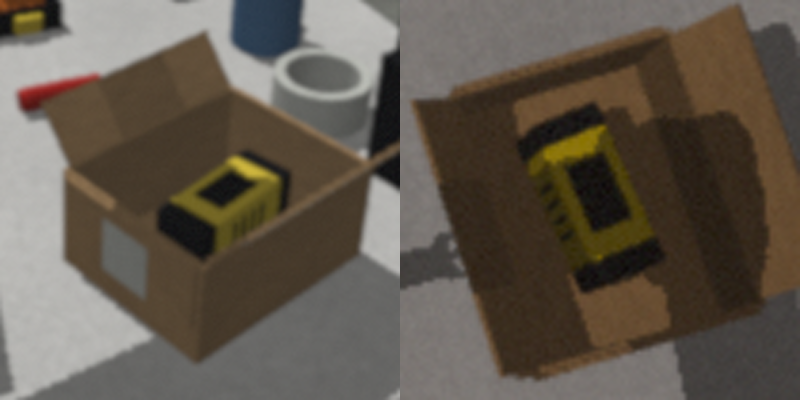

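Run:
```python
from h import *
t=load("top2")
arc(t,1,.095);arc(t,-1,.095)
f=lambda P:np.array(P)/ (400/105)+[360,140]-.5
print("obs L",f([[15,100]]),"R",f([[343,5]]))
e=onz(t,f([[200,103],[262,252]]),.07);d=e[0]-e[1];print("pack right edge",e,np.linalg.norm(d),np.degrees(np.arctan2(d[1],d[0])))
d/=np.linalg.norm(d);n=np.array([-d[1],d[0],0]);print("centre from edge",e.mean(0)+.025*n)
print("patch",onz(t,f([[200,190]]),.07))
# dark patch inside yellow, by contour
im=t["image"][:,:,::-1];hsv=cv2.cvtColor(im,cv2.COLOR_BGR2HSV)
m=np.zeros(im.shape[:2],np.uint8);m[182:200,403:424]=1
v=((hsv[...,2]<45)&(m>0)).astype(np.uint8)
n_,l,st,ce=cv2.connectedComponentsWithStats(v);print(st,ce)
m=cv2.inRange(hsv,(22,120,60),(34,255,255));m[:,:390]=0;m[:,440:]=0;m[:160]=0;m[225:]=0
print("yellow",cv2.minAreaRect(cv2.findNonZero(m)))
print("case bay candidates")
g=lambda P:np.array(P)/ (400/105)+[160,165]-.5
K=onz(t,g([[45,45],[365,67],[342,322],[15,300]]),.033);print(K.round(4))
for i in range(4):print(np.linalg.norm(K[i]-K[(i+1)%4]).round(3))
D=onz(t,g([[207,67],[185,305]]),.033);print("divider",D)
u=(K[0]+K[1]-K[2]-K[3]);u/=np.linalg.norm(u);w=np.array([-u[1],u[0],0]);print("case yaw",np.degrees(np.arctan2(u[1],u[0])),"centre",K.mean(0),"bay est (+57.5y)",K.mean(0)+w*.0575)
for P in K:print("rel",(P-K.mean(0))@u,(P-K.mean(0))@w)
```

```text
1 0.095 -10 [[379.7 159.3]]
1 0.095 0 [[376.  160.3]]
1 0.095 10 [[372.2 161.5]]
1 0.095 20 [[368.4 162.7]]
1 0.095 30 [[364.9 164.1]]
1 0.095 40 [[361.6 165.5]]
1 0.095 47 [[359.5 166.4]]
-1 0.095 -10 [[433.3 143.6]]
-1 0.095 0 [[437.1 142.4]]
-1 0.095 10 [[440.7 141.4]]
-1 0.095 20 [[444.  140.6]]
-1 0.095 30 [[446.8 140.1]]
-1 0.095 40 [[449.1 139.8]]
-1 0.095 47 [[450.4 139.8]]
obs L [[363.4375 165.75  ]] R [[449.5375 140.8125]]
pack right edge [[ 0.62310842 -0.27925442  0.07      ]
 [ 0.51847007 -0.31925882  0.07      ]] 0.11202471458811947 20.92241016675325
centre from edge [ 0.56186166 -0.275905    0.07      ]
patch [[ 0.56148047 -0.27764864  0.07      ]]
[[     0      0    640    400 255808]
 [   404    182     16     18    191]
 [   403    197      1      1      1]] [[319.43087785 199.50692316]
 [411.63874346 190.2408377 ]
 [403.         197.        ]]
yellow ((409.6000671386719, 190.69998168945312), (33.09380340576172, 23.702320098876953), 63.43495178222656)
case bay candidates
[[0.5989 0.3731 0.033 ]
 [0.5845 0.1421 0.033 ]
 [0.4026 0.1533 0.033 ]
 [0.4161 0.3841 0.033 ]]
0.231
0.182
0.231
0.183
divider [[0.58365851 0.25566106 0.033     ]
 [0.41357728 0.26417947 0.033     ]]
case yaw -3.4964251835819318 centre [0.50052346 0.26315191 0.033     ] bay est (+57.5y) [0.50403017 0.32054488 0.033     ]
rel 0.09146973260960446 0.11573732963562582
rel 0.09120208331405104 -0.1157373296356258
rel -0.09106313112636077 -0.11559369319548074
rel -0.09160868479729473 0.1155936931954807
```

Both flaps now stand about 35–40° past upright, matching the predicted corner positions in the top view. The pack's top centre is at (0.561,-0.277) and its yaw is about 21°. The case centre is (0.5005,0.263) with yaw -3.5°, and its sides measure 231 x 183 mm against a true 230 x 186. That puts the bay at about (0.504,0.318).

Run:
```python
from h import *
go([.561,-.277,.2],yaw=111)
```

```text
t 6.65 pos [ 0.4756 -0.0318  0.2476] open 0.0855 F [-0.2 -1.3  1.1]
tooly yaw 107.1
[ 0.561 -0.277  0.2  ] -> [-0.0095 -0.2595  0.0478]
turn -3.9
```

send_rows --pt "100 -0.001 -0.03 0.005 -0.5" --pt "100 -0.003 -0.06 0.01 -1" --pt "100 -0.004 -0.095 0.015 -1.5" --pt "100 -0.005 -0.13 0.02 -2" --pt "100 -0.006 -0.165 0.025 -2.5" --pt "100 -0.007 -0.2 0.03 -3" --pt "100 -0.009 -0.23 0.04 -3.9" --pt "100 -0.0095 -0.2595 0.048 -3.9" --pt "100 -0.0095 -0.2595 0.048 -3.9" --pt "100 -0.0095 -0.2595 0.048 -3.9" --pt "100 -0.0095 -0.2595 0.048 -3.9"

```text
t: 7.57
ee_pos: [0.5599, -0.2783, 0.1991]
ee_rot: [-0.0, -0.18, 0.984, -0.0]
force: [0.1, -0.1, -0.3]
opening: 0.0861
gripper_force: 0.0
```

Run:
```python
from h import *
go([.561,-.277,.033],yaw=111)
```

```text
t 7.5667 pos [ 0.5599 -0.2783  0.1991] open 0.0861 F [ 0.1 -0.1 -0.3]
tooly yaw 110.8
[ 0.561 -0.277  0.033] -> [-0.0016  0.0009  0.1661]
turn -0.2
```

send_rows --pt "100 -0.001 0.001 0.02 0" --pt "100 -0.0015 0.001 0.04 0" --pt "100 -0.0015 0.001 0.06 0" --pt "100 -0.0015 0.001 0.08 0" --pt "100 -0.0015 0.001 0.1 0" --pt "100 -0.0015 0.001 0.115 0" --pt "100 -0.0015 0.001 0.13 0" --pt "100 -0.0015 0.001 0.145 0" --pt "100 -0.0015 0.001 0.155 0" --pt "100 -0.0015 0.001 0.162 0" --pt "100 -0.0015 0.001 0.166 0" --pt "100 -0.0015 0.001 0.166 0"

```text
t: 8.57
ee_pos: [0.5613, -0.2744, 0.0328]
ee_rot: [-0.0, -0.182, 0.983, 0.001]
force: [-1.3, 2.3, -1.3]
opening: 0.0858
gripper_force: 0.0
```

send_rows --pt "80 0 0 0 0" --pt "70 0 0 0 0" --pt "50 0 0 0 0" --pt "30 0 0 0 0" --pt "0 0 0 0 0" --pt "0 0 0 0 0" --pt "0 0 0 0 0" --pt "0 0 0 0 0" --pt "0 0 0 0 0"

```text
t: 9.32
ee_pos: [0.5621, -0.2761, 0.0344]
ee_rot: [0.001, -0.181, 0.983, -0.0]
force: [-1.1, 1.7, 5.3]
opening: 0.0495
gripper_force: 65.3
```

Gripped: opening 49.5 mm against a 50 mm pack. Lifting.

send_rows --pt "0 0 0 -0.005 0" --pt "0 0 0 -0.015 0" --pt "0 0 0 -0.03 0" --pt "0 0 0 -0.05 0" --pt "0 0 0 -0.07 0" --pt "0 0 0 -0.09 0" --pt "0 0 0 -0.11 0" --pt "0 0 0 -0.13 0" --pt "0 0 0 -0.15 0" --pt "0 0 0 -0.17 0" --pt "0 0 0 -0.185 0" --pt "0 0 0 -0.19 0"

```text
t: 10.32
ee_pos: [0.5617, -0.2765, 0.2254]
ee_rot: [0.001, -0.181, 0.983, -0.001]
force: [0.2, -1.1, -7.0]
opening: 0.0492
gripper_force: 64.1
```

Run:
```python
from h import *
go([.53,.02,.225],[.504,.318,.225],yaw=86.5)
```

```text
t 10.3167 pos [ 0.5617 -0.2765  0.2254] open 0.0492 F [ 0.2 -1.1 -7. ]
tooly yaw 110.9
[0.53  0.02  0.225] -> [-0.076   0.2884  0.    ]
[0.504 0.318 0.225] -> [-1.579e-01  5.761e-01 -3.000e-04]
turn 24.4
```

send_rows --pt "0 -0.003 0.01 0 0.4" --pt "0 -0.008 0.029 0 1.2" --pt "0 -0.015 0.055 0 2.3" --pt "0 -0.022 0.082 0 3.5" --pt "0 -0.03 0.109 0 4.6" --pt "0 -0.037 0.136 0 5.8" --pt "0 -0.045 0.163 0 6.9" --pt "0 -0.052 0.19 0 8.1" --pt "0 -0.06 0.217 0 9.2" --pt "0 -0.067 0.244 0 10.4" --pt "0 -0.074 0.271 0 11.5" --pt "0 -0.079 0.288 0 12.2"

```text
t: 11.32
ee_pos: [0.5307, 0.025, 0.2217]
ee_rot: [-0.001, -0.077, 0.997, 0.001]
force: [-0.2, 0.5, -7.4]
opening: 0.0493
gripper_force: 64.1
```

Run:
```python
from h import *
go([.504,.318,.225],yaw=86.5)
```

```text
t 11.3167 pos [0.5307 0.025  0.2217] open 0.0493 F [-0.2  0.5 -7.4]
tooly yaw 98.8
[0.504 0.318 0.225] -> [-0.0185  0.2936 -0.0028]
turn 12.3
```

send_rows --pt "0 -0.002 0.026 0 1.2" --pt "0 -0.004 0.054 0 2.4" --pt "0 -0.006 0.081 0 3.5" --pt "0 -0.007 0.109 0 4.7" --pt "0 -0.009 0.137 0 5.9" --pt "0 -0.011 0.165 0 7" --pt "0 -0.013 0.193 0 8.2" --pt "0 -0.014 0.22 0 9.4" --pt "0 -0.016 0.248 0 10.6" --pt "0 -0.018 0.275 0 11.7" --pt "0 -0.0185 0.292 0 12.3" --pt "0 -0.0185 0.294 0 12.3"

```text
t: 12.32
ee_pos: [0.5033, 0.3199, 0.2211]
ee_rot: [-0.002, 0.028, 1.0, 0.0]
force: [0.0, 1.2, -7.6]
opening: 0.0493
gripper_force: 64.2
```

send_rows --pt "0 0 0 0 0" --pt "0 0 0 0 0" --pt "0 0 0 0.02 0" --pt "0 0 0 0.04 0" --pt "0 0 0 0.06 0" --pt "0 0 0 0.08 0" --pt "0 0 0 0.1 0" --pt "0 0 0 0.12 0" --pt "0 0 0 0.12 0"

```text
t: 13.07
ee_pos: [0.5038, 0.3108, 0.0984]
ee_rot: [-0.003, 0.033, 0.999, -0.003]
force: [-0.9, -0.8, -8.6]
opening: 0.0492
gripper_force: 64.6
```

Run:
```python
from h import *
from bench import r
go([.504,.318,.0345],yaw=86.5)
c=r.camera("side");t=r.camera("top")
a=cv2.resize(c["image"][110:260,180:330,::-1],(400,400),interpolation=cv2.INTER_CUBIC)
b=cv2.resize(t["image"][140:290,140:290,::-1],(400,400),interpolation=cv2.INTER_CUBIC)
cv2.imwrite("pics/m4.png",np.hstack([a,b]))
```

```text
t 13.0667 pos [0.5038 0.3108 0.0984] open 0.0492 F [-0.9 -0.8 -8.6]
tooly yaw 86.3
[0.504 0.318 0.034] -> [-0.0001  0.0077  0.0639]
turn -0.2
```

View pics/m4.png

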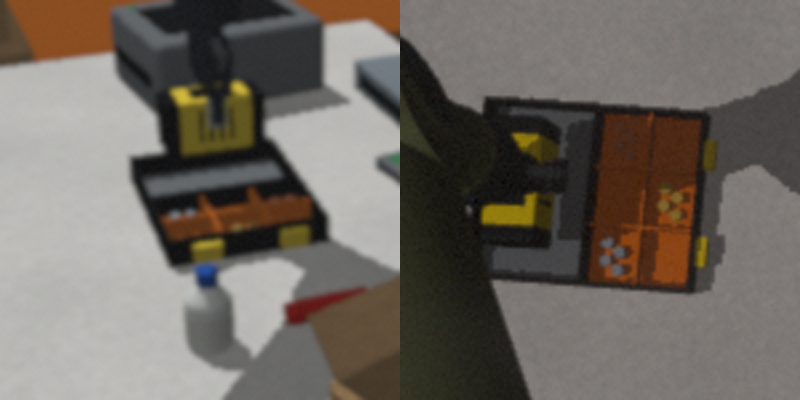

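The pack is held upright above the bay. Lowering slowly.

send_rows --pt "0 0 0.004 0.01 0" --pt "0 0 0.004 0.02 0" --pt "0 0 0.004 0.03 0" --pt "0 0 0.004 0.04 0" --pt "0 0 0.004 0.048 0" --pt "0 0 0.004 0.054 0" --pt "0 0 0.004 0.057 0" --pt "0 0 0.004 0.057 0" --pt "0 0 0.004 0.057 0" --pt "0 0 0.004 0.057 0"

```text
t: 14.0
ee_pos: [0.507, 0.3191, 0.0468]
ee_rot: [0.001, 0.031, 1.0, 0.0]
force: [0.6, -0.0, -7.1]
opening: 0.0492
gripper_force: 64.9
```

send_rows --pt "0 0 0 0.002 0" --pt "0 0 0 0.004 0" --pt "0 0 0 0.004 0" --pt "0 0 0 0.004 0"

```text
t: 14.33
ee_pos: [0.5064, 0.3188, 0.0421]
ee_rot: [-0.0, 0.031, 1.0, -0.0]
force: [0.5, 0.6, -7.8]
opening: 0.0492
gripper_force: 64.9
```

send_rows --pt "0 0 0 0.002 0" --pt "0 0 0 0.004 0" --pt "0 0 0 0.006 0" --pt "0 0 0 0.006 0" --pt "0 0 0 0.006 0"

```text
t: 14.75
ee_pos: [0.5063, 0.3187, 0.0359]
ee_rot: [-0.0, 0.031, 1.0, -0.0]
force: [-0.3, -0.3, -7.3]
opening: 0.0493
gripper_force: 64.9
```

send_rows --pt "0 0 0 0.001 0" --pt "0 0 0 0.002 0" --pt "0 0 0 0.002 0" --pt "0 0 0 0.002 0"

```text
t: 15.08
ee_pos: [0.5067, 0.319, 0.0344]
ee_rot: [0.0, 0.031, 1.0, 0.0]
force: [-0.3, -0.2, -6.7]
opening: 0.0493
gripper_force: 65.1
```

send_rows --pt "0 0 0 0.001 0" --pt "0 0 0 0.002 0" --pt "0 0 0 0.002 0" --pt "0 0 0 0.002 0"

```text
t: 15.42
ee_pos: [0.5067, 0.319, 0.0344]
ee_rot: [-0.0, 0.031, 1.0, 0.0]
force: [-6.5, -2.5, 7.0]
opening: 0.0494
gripper_force: 66.5
```

The force turned upward and z stopped at 0.0344, so the pack is on the floor. Releasing with a partial opening because the bay is only 110 mm wide, then going up.

send_rows --pt "55 0 0 0 0" --pt "60 0 0 0 0" --pt "65 0 0 0 0" --pt "72 0 0 0 0" --pt "72 0 0 0 0" --pt "72 0 0 0 0"

```text
t: 15.92
ee_pos: [0.5069, 0.3191, 0.0324]
ee_rot: [0.0, 0.031, 1.0, 0.0]
force: [0.2, 0.3, 0.0]
opening: 0.0615
gripper_force: 0.0
```

send_rows --pt "72 0 0 -0.01 0" --pt "72 0 0 -0.02 0" --pt "72 0 0 -0.04 0" --pt "72 0 0 -0.06 0" --pt "72 0 0 -0.09 0" --pt "72 0 0 -0.12 0" --pt "72 0 0 -0.15 0" --pt "72 0.0 0.04 -0.18 0" --pt "72 0.0 0.08 -0.2 0" --pt "72 0.0 0.12 -0.2 0" --pt "72 0 0.16 -0.2 0" --pt "72 0 0.2 -0.2 0"

```text
t: 16.92
ee_pos: [0.5191, 0.5154, 0.2354]
ee_rot: [0.001, 0.032, 1.0, 0.002]
force: [0.7, 0.9, 0.2]
opening: 0.0612
gripper_force: 0.0
```

Run:
```python
from h import *
from bench import r
go()
c=r.camera("side");t=r.camera("top")
a=cv2.resize(c["image"][110:360,180:430,::-1],(400,400),interpolation=cv2.INTER_CUBIC)
b=cv2.resize(t["image"][90:290,155:465,::-1],(400,258),interpolation=cv2.INTER_CUBIC)
b=cv2.copyMakeBorder(b,0,142,0,0,cv2.BORDER_CONSTANT)
cv2.imwrite("pics/m5.png",np.hstack([a,b]))
im=t["image"][:,:,::-1];hsv=cv2.cvtColor(im,cv2.COLOR_BGR2HSV)
m=cv2.inRange(hsv,(22,120,60),(34,255,255));m[:,:150]=0;m[:,215:]=0;m[:160]=0;m[265:]=0
q=cv2.minAreaRect(cv2.findNonZero(m));print(q,onz(t,[q[0]],.07))
```

```text
t 16.9167 pos [0.5191 0.5154 0.2354] open 0.0612 F [0.7 0.9 0.2]
tooly yaw 86.4
((186.08255004882812, 209.0506591796875), (19.491661071777344, 33.52566146850586), 4.969740867614746) [[0.50464746 0.31737546 0.07      ]]
```

View pics/m5.png

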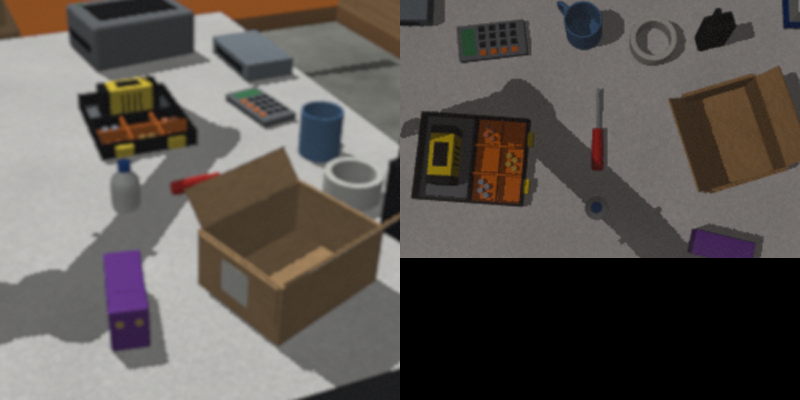

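The pack sits upright in the bay; its measured centre is (0.505,0.317) against the bay's (0.504,0.318). Both flaps lean outward, nothing else has moved, and the arm is clear.

send_rows --pt "72 0 0 0 0" --pt "72 0 0 0 0" --pt "72 0 0 0 0"

```text
t: 17.27
ee_pos: [0.5199, 0.5115, 0.2335]
ee_rot: [0.001, 0.033, 0.999, 0.0]
force: [0.1, -0.3, 0.4]
opening: 0.0613
gripper_force: 0.0
```

```bash
python3 -c "
from bench import r
print(r.hand_in())"
```

```text
the job is handed in; nothing more can be done
None
```

The job is handed in at about 17 s of the 59 s allowed, with no verdict returned: both flaps lean about 35–40° past upright, the pack stands upright in the large bay within a few millimetres of its centre, and the other things on the table look unmoved.

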